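# Blow the dust off a rock core

### The arm

A 6-joint arm with a two-finger parallel gripper is mounted at the origin on the work surface. World frame = base frame: x ahead of the robot, y to its left, z up, the work surface at z = 0. Lengths are in m, angles in rad, forces in N, time in s.
With the tool pointing down it reaches from about 0.275 to 0.875 m from the base axis. Payload 12.5 kg.
Tool frame: the origin (TCP) lies midway between the tips of the shut fingers; the grasp point (between the pads) lies 19 mm behind it; z points along the fingers, y is the line along which they close (so a half turn about z gives the same grasp; the last joint's range is limited). The gripper opens to 85 mm and grips with 20 to 120 N. Pads are 22 mm wide; open, the fingers measure 114 mm over their backs; the gripper's body (76 mm by 85 mm) begins 54 mm behind the grasp point. The pads swing forward as they close: fully open they stand 13 mm farther back than shut.
Start: joints at [-1.216, 0.351, 1.652, -0, 1.139, -0.085], TCP at [0.234, -0.498, 0.231] pointing down, gripper open.
Joint ranges: [-2.75, 2.75], [-0.79, 2.1], [0.01, 2.65], [-1.57, 4.71], [0.07, 3.14], [-2.87, 2.87]. Speed limits (rad/s): [2.22, 2.22, 2.79, 3.14, 3.14, 3.14].

### API

Orientations are given as a unit quaternion [w, x, y, z].
In Python, from rig import sensors, optics, robot gives the robot as it stands.
- The arm moves only by the tool move_arm, never from a script. Its arguments are lists of equal length, an entry for each row: "xyz": the shift along the tool's x, y, z in units of 25 mm (1.0 is 25 mm), a list of three; "angular": the turn, a rotation vector about the tool's x, y, z in units of 8 degrees (1.0 is 8 degrees), a list of three. In form: {"xyz": [[tx, ty, tz], ...], "angular": [[rx, ry, rz], ...]}. A call has 1 to 20 rows; each row shifts and turns the commanded pose from where the row before left it, along the tool's axes as they then stand; what a row does not reach is not made up. A row lasts 1/8 s, in which the tool goes at most 62.5 mm and 10.7 degrees, less where a joint would pass 70% of its speed; a pose out of reach is approached as far as the arm can. A call is refused whole if a number of a shift passes 1 or a number of a turn 1, either way. A call with a gripper value outside its range is refused whole. "jaw" is the opening, from -1 (shut) to 1 (fully open), set as the call begins (left out, the last holds). The fingers move at their own pace and stop on an object; "grip_force" is the grip in N (left out, the last holds). Time passes only in rows, so rows that do not move let the fingers close. It gives the time, the measured TCP pose, the force, the opening and the grip force at its end, in the units of the state.
- sensors.observe(): the state, without advancing time (a new reading comes with each control period).
- optics.grab_frame(name): name is "scene" or "top" or "wrist"; returns (picture, depth): 400x640x3 uint8, red, green, blue; 400x640 float32, m along the optical axis (not along the pixel's ray), 0 where there is no reading.
- optics.camera_model(name): a dict with "K" (3x3 intrinsics, pixels), "dist_coeffs" ([k1, k2, p1, p2, k3] as OpenCV has them; the pictures are not rectified), "R" (3x3) and "t" (3): a world point X has camera coordinates R X + t. Camera axes: x right, y down, z forward; pixel columns grow to the right and rows downward; lengths in m; the calibration is good to about 2 mm. A picture is of the moment at which its call begins: read the wrist's pose just before it. camera_model takes no time and is no camera call; for the wrist camera it gives the pose at the moment of the call.
- robot.close_job(): hands the job in; it is judged then, once.
The state is a dict: "time_s": time; "joint_positions": joint angles; "joint_velocities": joint speeds; "joint_torque": joint torques, N m; "position": TCP position; "tool_rot": TCP orientation; "ft_force": force on the tool from outside, world axes, zero at the start; "torque": the same for the moment, N m; "grip_width": opening from 0.0 (shut) to 1.0 (fully open); "grip_force": force on a finger pad.
Only numpy, scipy, OpenCV 4.12 (cv2) and the standard library are available. Lean on these libraries where they do the work, as an engineer would, in place of code of your own. Each camera call takes 0.05 s, during which the arm holds its last target. There are 200 camera calls.

### The job

Lift the dark brown rock core with the yellow band from its wooden rest and lay it gently, centred, in the empty blue V cradle of the blow-off station, and let go of it. Then press the orange cap of the station's leaning air can all the way down along the can's axis, hold it there for about a second and let it spring right back up; the cap stands at a different height every time, so feel for it, and press lightly because it breaks under a hard push (30 N). Do not blow air before the core lies in the cradle, and leave the core there and everything else undisturbed.

Things in the scene. Friction and masses are not known exactly. Their poses are not given: they have to be found in the camera images.
- core: The dark brown rock core to be cleaned: a cylinder 50 mm in diameter, 150 mm long, about 0.7 kg, with a yellow band near its +x end. Origin at the middle of its axis; x runs along the axis. It starts lying level on two wooden V rests, its axis 59 mm above the table; 66 mm between the rests is free for the fingers at mid-length.
- pale_core: Bystander: a pale sandstone core with a blue band, of the same size, on a wooden rest of its own. Leave it.
- station: The blow-off station, fixed: an aluminium base plate 360 mm (x) by 200 mm (y), 12 mm thick, with a blue V cradle on its -x part and a leaning white air can on its +x part. Origin on the table surface, 10 mm on the +x side of the plate's centre; z up.
- cradle (a point): Where the middle of the core's axis comes to rest in the blue cradle: 130 mm to -x of the station's origin, 65 mm above the table. Axes as the station's; the core lies along y, either way round. The cradle is two 45-degree V rests, 24 mm wide, centred 45 mm to either side in y (66 mm free between); apex 35 mm below this point, upper edges about level with it, 35 mm to either side in x.
- can_top (a point): Centre of the top of the white can (64 mm wide, 165 mm long); z points up along its axis, leaning 0.44 rad from vertical to the station's -x. The orange cap, 44 mm wide, its flat top 38 mm across, is on this axis on a thin stem: at rest its top is 48 to 82 mm from this point along z (differs every time, not measured). A black nozzle juts from the cap's -x side.
- cap (a joint): How far the sprung orange cap is pressed down along the can's axis, in m: 0 = up, 0.016 = at its stop. The spring resists with about 4 N at first and 11 N at the stop.
- wash_bottle: Bystander: bottle with a red cap, 64 mm in diameter, 170 mm high, origin under its centre.
- sample_jar: Bystander: jar, 70 mm in diameter, 90 mm high, origin under its centre.
- mug: Bystander: blue mug, 80 mm in diameter, 90 mm high, origin under its centre.
- hammer: Bystander: hammer, 280 mm long, lying flat.
- lens: Bystander: round hand lens 60 mm across with a black handle, lying flat.
There are look-alikes about, which are no part of the job. What is shaped like the core but purple or turquoise is not meant.

How it is judged:
On the way, in this order (a step that is already met when the one before it is completed fails the run):
1. the core lies in the cradle, let go and at rest (x of core in the frame of cradle between -0.008 and 0.008 m and y of core in the frame of cradle between -0.02 and 0.02 m and z of core in the frame of cradle between -0.006 and 0.006 m and angle between the x axis of core and the y axis of cradle, either way round below 0.12 rad and contact force between core and the fingers below 0.1 N and linear speed of core below 0.02 m/s), for 0.2 s.
2. the cap is held down by at least 12 of its 16 mm for half a second, with the core in the cradle (x of core in the frame of cradle between -0.008 and 0.008 m and y of core in the frame of cradle between -0.02 and 0.02 m and z of core in the frame of cradle between -0.006 and 0.006 m and angle between the x axis of core and the y axis of cradle, either way round below 0.12 rad and value of joint cap above 0.012 m), for 0.5 s.
At the end, for the whole second after the job is handed in: The core lies at rest and released in the cradle: its middle within 8 mm across, 20 mm along and 6 mm in height of the cradle point, its axis within 0.12 rad of the cradle's; the cap is back up to within 1.5 mm (all of step 1 and value of joint cap below 0.0015 m); the robot touches nothing.
It fails at once if the cap is pressed 4 mm or more while the core is not in the cradle (value of joint cap above 0.004 m and not (x of core in the frame of cradle between -0.008 and 0.008 m and y of core in the frame of cradle between -0.02 and 0.02 m and z of core in the frame of cradle between -0.006 and 0.006 m and angle between the x axis of core and the y axis of cradle, either way round below 0.12 rad)).
It fails at once if the robot pushes on the station or its cap with more than 30 N (contact force between station and the fingers above 30 N or contact force between station and the arm above 30 N).
It fails at once if the core is dropped or banged into the cradle (over 50 N) (contact force between core and station above 50 N).
It fails at once if the core falls into the cradle instead of being lowered (faster than 0.3 m/s within 10 mm above its place) (horizontal distance between core and cradle below 0.04 m and z of core in the frame of cradle below 0.01 m and linear speed of core above 0.3 m/s).
It fails at once if a bystander is moved by more than 30 mm (distance of any of pale_core, wash_bottle, sample_jar, mug, hammer, lens from where it was at the start of the episode above 0.03 m).
It also fails if it takes over 70 s, if anything falls off the work surface, if the arm or the gripper's body presses on something with over 40 N, if the wrist force passes 120 N, or if a joint passes its speed limit or range.

## Working session

There is one attempt and no reset: what is moved stays moved. The work goes in short steps, Python scripts to look and compute and a tool call to move; the robot and the scene stay as the last step left them, time stands still between calls to the robot, and variables do not carry over. Pictures are saved under pics/ and viewed, at most 10 in all, crops included, and the job is handed in when it is done.

Besides the shell and the picture viewer there is one more tool, called after "Call:" as name(argument=value, ...), one argument or row to a line, values as JSON. move_arm: Moves the arm, as the interface text tells. Its arguments: {"type":"object","properties":{"xyz":{"type":"array"},"angular":{"type":"array"},"jaw":{"type":"number"},"grip_force":{"type":"number"}},"required":["xyz","angular"]}

```bash
mkdir -p pics; cat > h.py <<'E'
import numpy as np, cv2
from rig import sensors, optics, robot
def pts(depth,m):
    """world point for every pixel"""
    K,d,R,t=[np.array(m[k],float) for k in("K","dist_coeffs","R","t")]
    v,u=np.mgrid[:400,:640]
    n=cv2.undistortPoints(np.stack([u,v],-1).reshape(-1,1,2).astype(np.float32),K,d).reshape(400,640,2)
    C=np.dstack([n,np.ones((400,640))])*depth[...,None]
    return (C-t)@R
E
python3 - <<'E'
from h import *
for n in("scene","top"):
    p,d=optics.grab_frame(n); m=optics.camera_model(n)
    np.savez(n+".npz",p=p,X=pts(d,m),d=d); cv2.imwrite(f"pics/{n}0.png",p[...,::-1])
    print(n,np.round(-np.array(m["R"]).T@m["t"],3),(d==0).mean())
s=sensors.observe();print(s)
E
```

```text
scene [1.343 0.329 1.257] 0.00380078125
top [ 0.367 -0.044  1.649] 0.0038046875
{'time_s': 0.1, 'joint_positions': array([-1.21557751e+00,  3.51154517e-01,  1.65235112e+00,  1.70947292e-05,
        1.13910332e+00, -8.45420850e-02]), 'joint_velocities': array([ 0.00050428, -0.00126034, -0.00055569,  0.00140097,  0.00062302,
        0.00130424]), 'joint_torque': array([ 9.33568954e-04, -5.06833398e+01, -2.91874659e+01, -5.77965238e-05,
        2.64847600e-03, -1.82224437e-05]), 'position': array([ 0.23410092, -0.49736689,  0.23083092]), 'tool_rot': array([-5.04548569e-04,  9.75924187e-01,  2.18109430e-01, -6.08717403e-05]), 'ft_force': array([-0.44779664, -0.15542253, -0.31347891]), 'torque': array([0.03763771, 0.03667496, 0.02432326]), 'grip_force': 0.0, 'grip_width': 1.0005896459827326}
```

View pics/top0.png

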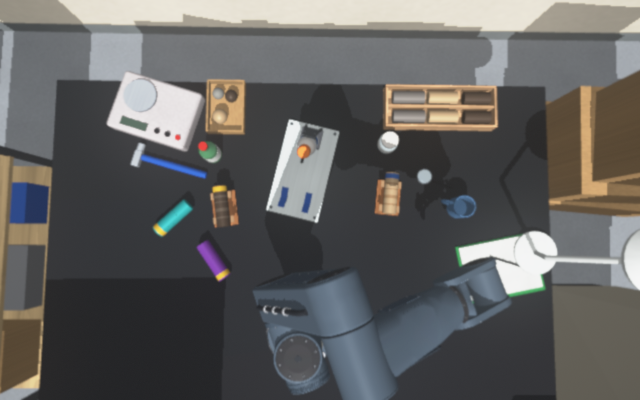

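View pics/scene0.png

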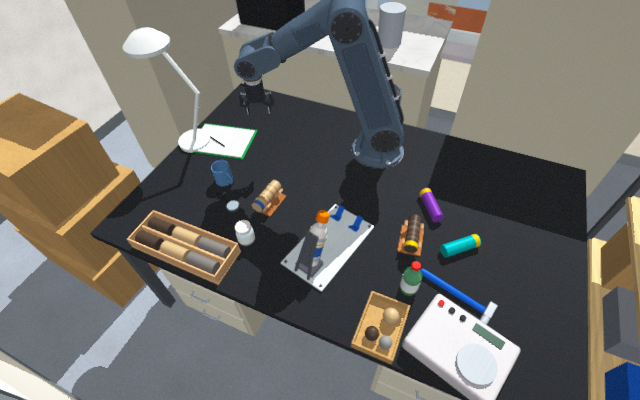

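Top view: the core candidates are the dark brown core with a yellow band on a wooden rest (224,207), purple (213,260), turquoise (172,218), the pale core (388,195), and the tray cores (410–480,97–116). Only (224,207) is brown, yellow-banded and on its own rest. The station plate is at (303,170), its blue cradle at (295,200), and the orange cap at (304,152).

```bash
cat > m.py <<'E'
from h import *
out={}
for n in("top","scene"):
    f=np.load(n+".npz");p,X=f["p"],f["X"]
    hsv=cv2.cvtColor(p,cv2.COLOR_RGB2HSV).astype(int);H,S,V=[hsv[...,i] for i in range(3)]
    print("==",n)
    near=(X[...,0]>.3)&(X[...,0]<.8)
    pl=(S<60)&(V>110)&near&(abs(X[...,2]-.012)<.012)&(abs(X[...,1]-.05)<.25)
    k,lab,st,c=cv2.connectedComponentsWithStats(pl.astype(np.uint8)); i=1+st[1:,4].argmax()
    P=X[lab==i]; r=cv2.minAreaRect((P[:,:2]*1000).astype(np.float32)); print("plate",st[i],"z",np.median(P[:,2]),r,"\n",np.round(cv2.boxPoints(r)))
    bl=(H>100)&(H<130)&(S>120)&near&(X[...,2]>.02)&(X[...,2]<.09)&(abs(X[...,1]-.05)<.2)
    k,lab,st,c=cv2.connectedComponentsWithStats(bl.astype(np.uint8))
    for i in range(1,k):
        if st[i,4]>15: Q=X[lab==i];print("blue",st[i,4],c[i],np.round(Q.mean(0),3),"min",np.round(Q.min(0),3),"max",np.round(Q.max(0),3))
    og=(H>5)&(H<18)&(S>170)&(V>150)&near&(X[...,2]>.12)
    if og.any(): Q=X[og];print("orange",og.sum(),np.argwhere(og).mean(0)[::-1],np.round(Q.mean(0),3),np.round(Q.max(0),3),np.round(Q.min(0),3))
    ye=(H>20)&(H<32)&(S>150)&(V>120)&near
    k,lab,st,c=cv2.connectedComponentsWithStats(ye.astype(np.uint8))
    for i in range(1,k):
        if st[i,4]>10: Q=X[lab==i];print("yellow",st[i,4],c[i],np.round(Q.mean(0),3))
    co=near&(X[...,2]>.066)&(X[...,2]<.095)&(X[...,1]>.15)&(X[...,1]<.42)
    k,lab,st,c=cv2.connectedComponentsWithStats(co.astype(np.uint8))
    for i in range(1,k):
        if st[i,4]>40:
            Q=X[lab==i];r=cv2.minAreaRect((Q[:,:2]*1000).astype(np.float32));print("corelike",st[i],c[i],np.round(Q.mean(0),3),"zmax",np.percentile(Q[:,2],[50,95]),r)
p=np.load("top.npz")["p"][170:250,190:330];cv2.imwrite("pics/crop1.png",cv2.resize(p[...,::-1],None,fx=5,fy=5,interpolation=2))
E
python3 m.py
```

```text
== top
plate [ 266  120   73  103 4037] z 0.012068819601438635 ((606.6039428710938, -0.1599578857421875), (205.8550567626953, 363.7627868652344), 76.8834228515625) 
 [[ 406.  -59.]
 [ 760. -142.]
 [ 807.   59.]
 [ 453.  141.]]
blue 86 [283.04651163 196.86046512] [0.5   0.07  0.047] min [0.469 0.058 0.025] max [0.532 0.083 0.064]
blue 83 [306.54216867 202.39759036] [ 0.48  -0.018  0.047] min [ 0.448 -0.03   0.027] max [ 0.511 -0.005  0.066]
orange 36 [304.83333333 151.61111111] [ 0.634 -0.013  0.239] [ 0.652 -0.004  0.249] [ 0.618 -0.021  0.229]
yellow 69 [218.85507246 188.31884058] [0.526 0.299 0.081]
yellow 42 [158.97619048 229.83333333] [0.375 0.521 0.046]
corelike [212 185  19  42 547] [220.90676417 205.32906764] [0.465 0.291 0.08 ] zmax [0.0807036  0.08882097] ((464.44232177734375, 293.11712646484375), (149.56748962402344, 49.3246955871582), 8.231110572814941)
== scene
plate [ 281  210   93   81 2490] z 0.012868872780230228 ((606.6966552734375, 1.833984375), (200.81019592285156, 361.8362731933594), 76.87200164794922) 
 [[ 408.  -55.]
 [ 760. -137.]
 [ 806.   59.]
 [ 453.  141.]]

[... 153 characters left out ...]
 0.076 0.047] min [0.462 0.055 0.02 ] max [0.538 0.091 0.067]
orange 108 [321.77777778 216.85185185] [ 0.649 -0.004  0.234] [0.663 0.016 0.247] [ 0.62  -0.024  0.215]
yellow 51 [476.29411765 239.17647059] [0.384 0.531 0.043]
yellow 66 [411.06060606 243.04545455] [0.526 0.303 0.08 ]
corelike [405 214  17  36 436] [413.24082569 231.44954128] [0.471 0.297 0.08 ] zmax [0.08131342 0.0879799 ] ((463.7380065917969, 296.8966979980469), (156.2039337158203, 49.78407669067383), 8.53308391571045)
corelike [402 274  18  15  78] [409.52564103 283.28205128] [0.689 0.343 0.081] zmax [0.08100973 0.09391676] ((682.8177490234375, 339.63421630859375), (61.713043212890625, 29.418058395385742), 79.84781646728516)
```

View pics/crop1.png

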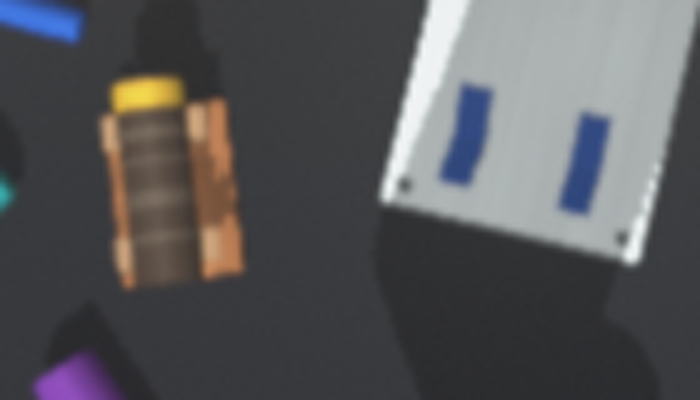

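The crop confirms it: brown core, yellow band at its +x end, on its wooden rest. Core centre is ≈(0.464, 0.295) with yaw ≈8°, and the top at 0.08 matches the expected height. Plate 361×201 at yaw −13.1°, so the cradle is ≈(0.490, 0.028), which agrees with the blue blocks. Next I move above the core.

Call:
move_arm(
  xyz=[
    [0, 0, 0],
    [0, 0, 0],
    [0, 0, 0],
    [0.44, -0.97, 0],
    [0.44, -0.97, 0],
    [0.44, -0.97, 0],
    [0.44, -0.97, 0],
    [0.44, -0.97, 0],
    [0.44, -0.97, 0],
    [0.44, -0.97, 0],
    [0.44, -0.97, 0],
    [0.44, -0.97, 0],
    [0.44, -0.97, 0],
    [0.44, -0.97, 0],
    [0.44, -0.97, 0],
    [0.44, -0.97, 0],
    [0.44, -0.97, 0],
    [0.44, -0.97, 0],
    [0.44, -0.97, 0],
    [0.44, -0.97, 0],
  ],
  angular=[
    [0, 0, 0.71],
    [0, 0, 0.71],
    [0, 0, 0.71],
    [0, 0, 0],
    [0, 0, 0],
    [0, 0, 0],
    [0, 0, 0],
    [0, 0, 0],
    [0, 0, 0],
    [0, 0, 0],
    [0, 0, 0],
    [0, 0, 0],
    [0, 0, 0],
    [0, 0, 0],
    [0, 0, 0],
    [0, 0, 0],
    [0, 0, 0],
    [0, 0, 0],
    [0, 0, 0],
    [0, 0, 0],
  ],
  jaw=1,
)

```text
time_s: 2.6
position: [0.3608, -0.0621, 0.2312]
tool_rot: [-0.0, 0.997, 0.071, -0.0]
ft_force: [0.5, -0.1, 0.9]
grip_width: 1.001
grip_force: 0.0
```

Call:
move_arm(
  xyz=[
    [0.44, -0.97, 0],
    [0.44, -0.97, 0],
    [0.44, -0.97, 0],
    [0.44, -0.97, 0],
    [0.44, -0.97, 0],
    [0.44, -0.97, 0],
    [0.44, -0.97, 0],
    [0.44, -0.97, 0],
    [0.44, -0.97, 0],
    [0.44, -0.97, 0],
    [0.44, -0.97, 0],
    [0.44, -0.97, 0],
    [0.44, -0.97, 0],
    [0.44, -0.97, 0],
    [0, 0, 0],
  ],
  angular=[
    [0, 0, 0],
    [0, 0, 0],
    [0, 0, 0],
    [0, 0, 0],
    [0, 0, 0],
    [0, 0, 0],
    [0, 0, 0],
    [0, 0, 0],
    [0, 0, 0],
    [0, 0, 0],
    [0, 0, 0],
    [0, 0, 0],
    [0, 0, 0],
    [0, 0, 0],
    [0, 0, 0],
  ],
)

```text
time_s: 4.47
position: [0.465, 0.2959, 0.2308]
tool_rot: [0.0, 0.997, 0.072, -0.0]
ft_force: [-0.5, -0.4, -0.6]
grip_width: 0.999
grip_force: 0.0
```

```bash
cat >> h.py <<'E'
from scipy.spatial.transform import Rotation as Ro
def pose():
    s=sensors.observe();q=np.array(s["tool_rot"]);return np.array(s["position"]),Ro.from_quat(q[[1,2,3,0]]).as_matrix(),s
def delta(P,R,tgt): return np.round(R.T@(np.array(tgt)-P)/.025,2)
E
python3 - <<'E'
from h import *
P,R,s=pose();m=optics.camera_model("wrist")
p,d=optics.grab_frame("wrist");X=pts(d,m);cv2.imwrite("pics/w1.png",p[...,::-1]);np.savez("w1.npz",p=p,X=X)
print(P,"\n",R.round(3),s["joint_positions"].round(2),s["ft_force"].round(2),s["time_s"])
co=(X[...,2]>.068)&(X[...,2]<.095)&(abs(X[...,0]-.464)<.12)&(abs(X[...,1]-.295)<.06)
k,lab,st,c=cv2.connectedComponentsWithStats(co.astype(np.uint8))
for i in range(1,k):
    if st[i,4]>300:
        Q=X[lab==i];r=cv2.minAreaRect((Q[:,:2]*1000).astype(np.float32));t=Q[Q[:,2]>np.percentile(Q[:,2],80)]
        l=cv2.fitLine(t[:,:2].astype(np.float32),2,0,.01,.01).ravel()
        print(st[i],c[i].round(),"z",np.percentile(Q[:,2],[50,95]).round(4),r,"ridge",t.mean(0).round(4),l.round(3))
E
```

```text
[0.46498277 0.2959     0.23077531] 
 [[ 0.99   0.143 -0.001]
 [ 0.143 -0.99  -0.   ]
 [-0.001  0.    -1.   ]] [0.48 0.35 1.65 0.   1.14 1.91] [-0.53 -0.45 -0.64] 4.475
[ 300  117   47  141 5955] [323. 184.] z [0.0817 0.0849] ((463.1748962402344, 294.68597412109375), (150.42543029785156, 47.49519348144531), 8.331918716430664) ridge [0.4709 0.2959 0.0846] [0.99  0.142 0.471 0.296]
```

View pics/w1.png

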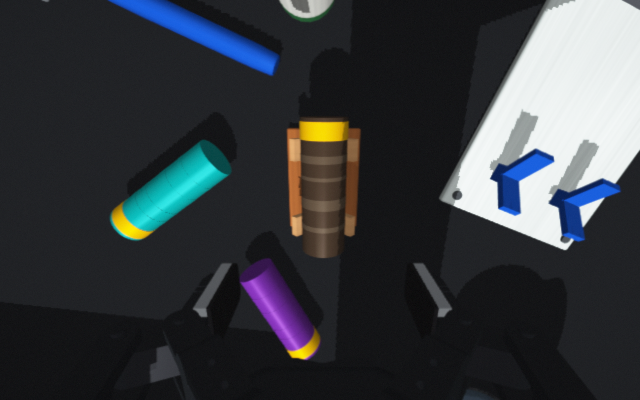

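Wrist view: brown banded core at (323,184), between the open fingers and aligned. Purple (283,310) and turquoise are clear of the descent.

Call:
move_arm(
  xyz=[
    [-0.04, 0.02, 0.9],
    [-0.04, 0.02, 0.9],
    [0, 0, 0.9],
    [0, 0, 0.9],
    [0, 0, 0.9],
    [0, 0, 0.9],
    [0, 0, 0.9],
    [0, 0, 0.8],
    [0, 0, 0.6],
    [0, 0, 0],
    [0, 0, 0],
  ],
  angular=[
    [0, 0, 0],
    [0, 0, 0],
    [0, 0, 0],
    [0, 0, 0],
    [0, 0, 0],
    [0, 0, 0],
    [0, 0, 0],
    [0, 0, 0],
    [0, 0, 0],
    [0, 0, 0],
    [0, 0, 0],
  ],
)

```text
time_s: 5.9
position: [0.4635, 0.2936, 0.0394]
tool_rot: [-0.0, 0.997, 0.071, 0.0]
ft_force: [-0.2, 0.1, -0.4]
grip_width: 0.994
grip_force: 0.0
```

Call:
move_arm(
  xyz=[
    [0, 0, 0],
    [0, 0, 0],
    [0, 0, 0],
    [0, 0, 0],
    [0, 0, 0],
    [0, 0, 0],
    [0, 0, 0],
    [0, 0, 0],
    [0, 0, 0],
    [0, 0, 0],
  ],
  angular=[
    [0, 0, 0],
    [0, 0, 0],
    [0, 0, 0],
    [0, 0, 0],
    [0, 0, 0],
    [0, 0, 0],
    [0, 0, 0],
    [0, 0, 0],
    [0, 0, 0],
    [0, 0, 0],
  ],
  jaw=-1,
  grip_force=60,
)

```text
time_s: 7.15
position: [0.4634, 0.2945, 0.0397]
tool_rot: [-0.001, 0.997, 0.071, 0.001]
ft_force: [-4.0, 4.0, 7.9]
grip_width: 0.568
grip_force: 61.2
```

Call:
move_arm(
  xyz=[
    [0, 0, -0.3],
    [0, 0, -0.6],
    [0, 0, -0.8],
    [0, 0, -0.8],
    [0, 0, -0.8],
    [0, 0, -0.8],
    [0, 0, -0.8],
    [0, 0, -0.3],
    [0, 0, 0],
    [0, 0, 0],
  ],
  angular=[
    [0, 0, 0],
    [0, 0, 0],
    [0, 0, 0],
    [0, 0, 0],
    [0, 0, 0],
    [0, 0, 0],
    [0, 0, 0],
    [0, 0, 0],
    [0, 0, 0],
    [0, 0, 0],
  ],
)

```text
time_s: 8.4
position: [0.4628, 0.2934, 0.168]
tool_rot: [0.0, 0.997, 0.071, -0.001]
ft_force: [-0.4, -0.2, -8.0]
grip_width: 0.565
grip_force: 63.6
```

Call:
move_arm(
  xyz=[
    [0, 0, 0],
    [0, 0, 0],
    [0, 0, 0],
    [0, 0, 0],
    [0, 0, 0],
    [0, 0, 0],
    [0, 0, 0],
    [0, 0, 0],
    [0, 0, 0],
    [0, 0, 0],
    [0, 0, 0],
    [0, 0, 0],
    [0, 0, 0],
    [0, 0, 0],
  ],
  angular=[
    [0, 0, -0.5],
    [0, 0, -0.7],
    [0, 0, -0.7],
    [0, 0, -0.8],
    [0, 0, -0.8],
    [0, 0, -0.8],
    [0, 0, -0.8],
    [0, 0, -0.8],
    [0, 0, -0.8],
    [0, 0, -0.7],
    [0, 0, -0.7],
    [0, 0, -0.5],
    [0, 0, 0],
    [0, 0, 0],
  ],
)

```text
time_s: 10.15
position: [0.463, 0.2935, 0.1684]
tool_rot: [-0.0, 0.783, 0.622, -0.0]
ft_force: [0.4, -0.0, -7.4]
grip_width: 0.569
grip_force: 63.6
```

```bash
python3 - <<'E'
from h import *
P,R,s=pose();print(P,R.round(3),s["joint_positions"].round(2),s["ft_force"],s["grip_width"])
print(delta(P,R,[.4898,.028,P[2]]), np.degrees(np.arctan2(R[1,0],R[0,0])))
E
```

```text
[0.46303586 0.29353654 0.16839016] [[ 0.227  0.974 -0.001]
 [ 0.974 -0.227 -0.   ]
 [-0.    -0.001 -1.   ]] [0.48 0.42 1.72 0.   1.   0.71] [ 3.66541368e-01 -1.64777370e-03 -7.39185119e+00] 0.5694153361237458
[-10.1    3.46   0.  ] 76.87001353049642
```

Call:
move_arm(
  xyz=[
    [-0.4, 0.13, 0],
    [-0.7, 0.24, 0],
    [-0.75, 0.26, 0],
    [-0.75, 0.26, 0],
    [-0.75, 0.26, 0],
    [-0.75, 0.26, 0],
    [-0.75, 0.26, 0],
    [-0.75, 0.26, 0],
    [-0.75, 0.26, 0],
    [-0.75, 0.26, 0],
    [-0.75, 0.26, 0],
    [-0.75, 0.26, 0],
    [-0.75, 0.26, 0],
    [-0.5, 0.15, 0],
    [-0.25, 0.08, 0],
    [0, 0, 0],
    [0, 0, 0],
  ],
  angular=[
    [0, 0, 0],
    [0, 0, 0],
    [0, 0, 0],
    [0, 0, 0],
    [0, 0, 0],
    [0, 0, 0],
    [0, 0, 0],
    [0, 0, 0],
    [0, 0, 0],
    [0, 0, 0],
    [0, 0, 0],
    [0, 0, 0],
    [0, 0, 0],
    [0, 0, 0],
    [0, 0, 0],
    [0, 0, 0],
    [0, 0, 0],
  ],
)

```text
time_s: 12.28
position: [0.4904, 0.0285, 0.1688]
tool_rot: [-0.0, 0.783, 0.622, 0.0]
ft_force: [0.6, 0.4, -6.9]
grip_width: 0.568
grip_force: 63.6
```

```bash
cat > w.py <<'E'
import sys
from h import *
P,R,s=pose();m=optics.camera_model("wrist")
p,d=optics.grab_frame("wrist");X=pts(d,m);n=sys.argv[1];cv2.imwrite(f"pics/{n}.png",p[...,::-1]);np.savez(n+".npz",p=p,X=X)
print(P,R.round(3),s["joint_positions"].round(2),s["ft_force"].round(1),s["time_s"])
hsv=cv2.cvtColor(p,cv2.COLOR_RGB2HSV).astype(int);H,S,V=[hsv[...,i] for i in range(3)]
def comp(name,k0,mn=60):
    k,lab,st,c=cv2.connectedComponentsWithStats(k0.astype(np.uint8))
    for i in range(1,k):
        if st[i,4]>mn: Q=X[lab==i];print(name,st[i],c[i].round(),"med",np.median(Q,0).round(4),"lo",np.percentile(Q,2,0).round(4),"hi",np.percentile(Q,98,0).round(4))
comp("blue",(H>100)&(H<130)&(S>120)&(V>50))
comp("orange",(H>4)&(H<18)&(S>170)&(V>120)&(X[...,2]>.12))
comp("yellow",(H>20)&(H<32)&(S>150)&(V>120))
E
python3 w.py w2
```

```text
[0.49044206 0.02851115 0.1687796 ] [[ 0.225  0.974 -0.   ]
 [ 0.974 -0.225  0.   ]
 [ 0.    -0.    -1.   ]] [-0.04  0.33  1.86  0.    0.95  0.19] [ 0.6  0.4 -6.9] 12.275
blue [ 536  177   98   64 1705] [569. 197.] med [0.679  0.0064 0.0963] lo [ 0.6579 -0.0224  0.0721] hi [0.7084 0.0132 0.1194]
yellow [ 260  140  125   59 6130] [322. 170.] med [0.5044 0.0896 0.2113] lo [0.4821 0.0781 0.1977] hi [0.5261 0.1008 0.2143]
```

View pics/w2.png

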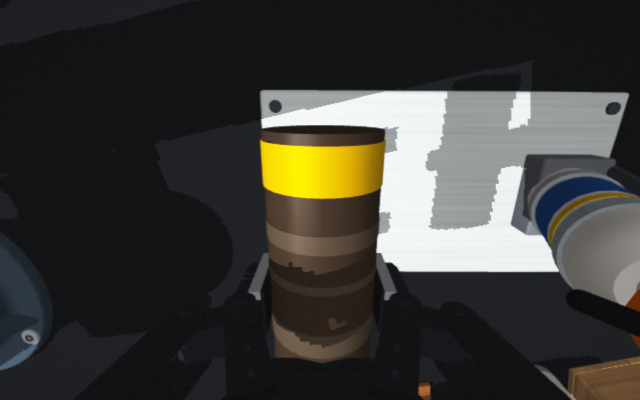

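Wrist view: the core is held along the cradle's y, yellow band (322,170), plate's +y edge level at row 92 with corners at (262,92) and (627,95), the leaning can at the right (590,220). I'll check the plate edges and the cradle blocks from the close views.

```bash
python3 - <<'E'
from h import *
f=np.load("w2.npz");p,X=f["p"],f["X"]
a=np.radians(-13.1);U=np.array([[np.cos(a),np.sin(a)],[-np.sin(a),np.cos(a)]])
L=lambda Q:(Q[...,:2]-[.4898,.028])@U.T
pl=(abs(X[...,2]-.012)<.005);l=L(X)
b=pl&(l[...,1]>.04)&(l[...,1]<.09)&(l[...,0]<.2)
for r in(100,120,140):
    c=np.where(pl[r]&(l[r,:,0]>-.1)&(l[r,:,0]<.3))[0];print("row",r,c.min(),c.max(),l[r,c.min()].round(4),l[r,c.max()].round(4))
for c in(400,450,500): 
    r=np.where(pl[:,c]&(l[:,c,1]<.13)&(l[:,c,1]>-.2))[0];print("col",c,r.min(),l[r.min(),c].round(4),X[r.min()+10,c].round(4))
f=np.load("w1.npz");p,X=f["p"],f["X"];hsv=cv2.cvtColor(p,cv2.COLOR_RGB2HSV).astype(int)
k,lab,st,c=cv2.connectedComponentsWithStats(((hsv[...,0]>100)&(hsv[...,0]<130)&(hsv[...,1]>120)&(X[...,2]>.025)&(np.mgrid[:400,:640][1]>450)).astype(np.uint8))
for i in range(1,k):
    if st[i,4]>200:
        Q=X[lab==i];q=L(Q);print(c[i].round(),"local lo/hi",np.percentile(q,[1,99],0).round(4).tolist(),"z",np.percentile(Q[:,2],[1,99]))
        lo=q[Q[:,2]<.042];print(" valley x",np.median(lo[:,0]) if len(lo) else None)
E
```

```text
row 100 261 626 [-0.059  0.09 ] [0.2972 0.0915]
row 120 262 620 [-0.0594  0.0714] [0.2982 0.0727]
row 140 385 614 [0.0638 0.0522] [0.2961 0.0533]
col 400 90 [0.0756 0.0994] [0.5839 0.0988 0.0119]
col 450 91 [0.1233 0.0986] [0.6312 0.087  0.0117]
col 500 92 [0.1721 0.098 ] [0.6786 0.0753 0.0119]
[518. 179.] local lo/hi [[-0.0364, 0.033], [0.0351, 0.0576]] z [0.02693428 0.06202913]
 valley x 0.00011361130890092283
[581. 206.] local lo/hi [[-0.0373, -0.0574], [0.0352, -0.0319]] z [0.02662956 0.06187262]
 valley x 0.0002577561843696798
```

Call:
move_arm(
  xyz=[
    [0, -0.02, 0.3],
    [0, 0, 0.6],
    [0, 0, 0.6],
    [0, 0, 0.6],
    [0, 0, 0.6],
    [0, 0, 0.6],
    [0, 0, 0.5],
    [0, 0, 0.4],
    [0, 0, 0.3],
    [0, 0, 0.1],
    [0, 0, 0],
    [0, 0, 0],
  ],
  angular=[
    [0, 0, 0],
    [0, 0, 0],
    [0, 0, 0],
    [0, 0, 0],
    [0, 0, 0],
    [0, 0, 0],
    [0, 0, 0],
    [0, 0, 0],
    [0, 0, 0],
    [0, 0, 0],
    [0, 0, 0],
    [0, 0, 0],
  ],
)

```text
time_s: 13.82
position: [0.4903, 0.0282, 0.0541]
tool_rot: [0.0, 0.783, 0.622, 0.0]
ft_force: [-0.3, -0.2, -7.5]
grip_width: 0.57
grip_force: 63.6
```

Call:
move_arm(
  xyz=[
    [0, 0, 0.04],
    [0, 0, 0.04],
    [0, 0, 0.04],
    [0, 0, 0.04],
    [0, 0, 0.04],
    [0, 0, 0.03],
    [0, 0, 0],
  ],
  angular=[
    [0, 0, 0],
    [0, 0, 0],
    [0, 0, 0],
    [0, 0, 0],
    [0, 0, 0],
    [0, 0, 0],
    [0, 0, 0],
  ],
)

```text
time_s: 14.7
position: [0.49, 0.0282, 0.048]
tool_rot: [-0.0, 0.783, 0.622, -0.0]
ft_force: [-0.1, 0.1, -7.8]
grip_width: 0.565
grip_force: 63.6
```

Call:
move_arm(
  xyz=[
    [0, 0, 0.03],
    [0, 0, 0.03],
    [0, 0, 0.03],
    [0, 0, 0.03],
    [0, 0, 0],
  ],
  angular=[
    [0, 0, 0],
    [0, 0, 0],
    [0, 0, 0],
    [0, 0, 0],
    [0, 0, 0],
  ],
)

```text
time_s: 15.32
position: [0.4901, 0.0282, 0.0462]
tool_rot: [0.0, 0.783, 0.622, 0.0]
ft_force: [-7.6, -1.0, 15.7]
grip_width: 0.567
grip_force: 65.9
```

Contact (≈23 N). Ease slightly and release.

Call:
move_arm(
  xyz=[
    [0, 0, -0.02],
    [0, 0, 0],
    [0, 0, 0],
  ],
  angular=[
    [0, 0, 0],
    [0, 0, 0],
    [0, 0, 0],
  ],
  grip_force=20,
)

```text
time_s: 15.7
position: [0.49, 0.0282, 0.0463]
tool_rot: [0.0, 0.783, 0.622, 0.0]
ft_force: [-5.7, 0.0, 9.2]
grip_width: 0.566
grip_force: 65.0
```

Call:
move_arm(
  xyz=[
    [0, 0, 0],
    [0, 0, 0],
    [0, 0, 0],
    [0, 0, 0],
    [0, 0, 0],
    [0, 0, 0],
    [0, 0, 0],
    [0, 0, 0],
  ],
  angular=[
    [0, 0, 0],
    [0, 0, 0],
    [0, 0, 0],
    [0, 0, 0],
    [0, 0, 0],
    [0, 0, 0],
    [0, 0, 0],
    [0, 0, 0],
  ],
  jaw=1,
)

```text
time_s: 16.7
position: [0.49, 0.0282, 0.0455]
tool_rot: [0.0, 0.783, 0.622, 0.0]
ft_force: [-0.6, 0.1, 0.2]
grip_width: 1.001
grip_force: 0.0
```

Call:
move_arm(
  xyz=[
    [0, 0, -0.3],
    [0, 0, -0.5],
    [0, 0, -0.9],
    [0, 0, -0.9],
    [0, 0, -0.9],
    [0, 0, -0.9],
    [0, 0, -0.9],
    [0, 0, -0.9],
    [0, 0, -0.9],
    [0, 0, -0.9],
    [0, 0, -0.9],
    [0, 0, -0.9],
    [0, 0, -0.9],
    [0, 0, 0],
    [0, 0, 0],
  ],
  angular=[
    [0, 0, 0],
    [0, 0, 0],
    [0, 0, 0],
    [0, 0, 0],
    [0, 0, 0],
    [0, 0, 0],
    [0, 0, 0],
    [0, 0, 0],
    [0, 0, 0],
    [0, 0, 0],
    [0, 0, 0],
    [0, 0, 0],
    [0, 0, 0],
    [0, 0, 0],
    [0, 0, 0],
  ],
  jaw=-1,
)

```text
time_s: 18.58
position: [0.4896, 0.0282, 0.3126]
tool_rot: [-0.0, 0.783, 0.622, -0.0]
ft_force: [-0.1, 0.3, -1.1]
grip_width: 0.001
grip_force: 0.0
```

I closed the jaw in that same call, so the fingers may have brushed the core. I'll check.

```bash
python3 w.py w3; python3 - <<'E'
from h import *
X=np.load("w3.npz")["X"]
a=np.radians(-13.1);U=np.array([[np.cos(a),np.sin(a)],[-np.sin(a),np.cos(a)]])
l=(X[...,:2]-[.4898,.028])@U.T
m=(X[...,2]>.07)&(X[...,2]<.12)&(abs(l[...,0])<.06)&(abs(l[...,1])<.12)
k,lab,st,c=cv2.connectedComponentsWithStats(m.astype(np.uint8));i=1+st[1:,4].argmax();Q=X[lab==i];q=l[lab==i]
print(st[i],c[i],"z",np.percentile(Q[:,2],[50,98]),"lo/hi",np.percentile(q,[1,99],0),cv2.minAreaRect((q*1000).astype(np.float32)))
E
```

```text
[0.48955345 0.02824431 0.31260539] [[ 0.226  0.974 -0.001]
 [ 0.974 -0.226  0.   ]
 [-0.    -0.001 -1.   ]] [-0.04  0.16  1.69  0.    1.29  0.19] [-0.1  0.3 -1.1] 18.575
blue [295 128   9  19 146] [299. 137.] med [0.4691 0.0786 0.0591] lo [0.4622 0.0681 0.0557] hi [0.475  0.0898 0.0622]
blue [341 128   9  19 159] [345. 137.] med [0.529  0.0644 0.059 ] lo [0.5224 0.0536 0.0552] hi [0.5356 0.0759 0.0628]
blue [464 151  49  23 218] [485. 157.] med [0.6893 0.0096 0.1013] lo [ 0.6624 -0.004   0.0792] hi [0.7131 0.0135 0.1233]
blue [297 192   8  18 127] [300. 201.] med [ 0.4491 -0.0077  0.0591] lo [ 0.4422 -0.0197  0.0553] hi [0.4554 0.0028 0.0626]
blue [340 192   8  18 133] [343. 200.] med [ 0.5089 -0.0208  0.0596] lo [ 0.5029 -0.0335  0.054 ] hi [ 0.5152 -0.0064  0.0718]
orange [ 478  184   58   57 2495] [507. 214.] med [ 0.6344 -0.0027  0.2372] lo [ 0.6162 -0.0232  0.2202] hi [0.6511 0.0146 0.2451]
yellow [ 39   0  40  33 556] [57. 16.] med [0.2171 0.284  0.0483] lo [0.2003 0.2703 0.0375] hi [0.2299 0.3037 0.0518]
yellow [303 116  39  17 598] [322. 124.] med [0.5031 0.0894 0.0876] lo [0.4805 0.0784 0.0713] hi [0.5262 0.1009 0.0916]
[ 303  113   39  116 4148] [322.30231437 168.81991321] z [0.08730277 0.09132556] lo/hi [[-0.02398318 -0.07225736]
 [ 0.02332994  0.07497086]] ((-0.12972450256347656, 0.8410720825195312), (49.44789505004883, 150.47535705566406), 0.26925814151763916)
```

View pics/w3.png

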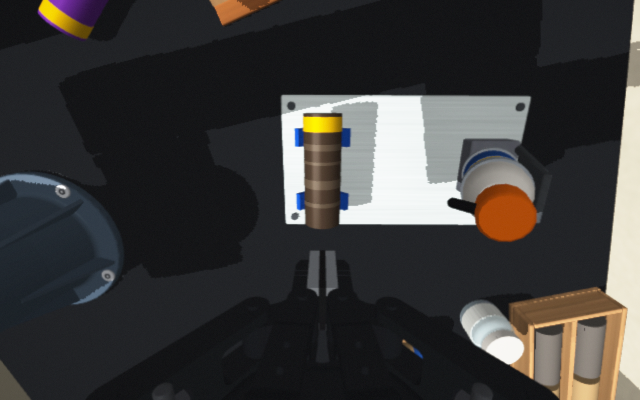

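Core (322,169) lies centred (0.1 mm across, 0.8 mm along, 0.3°), undisturbed. The orange cap's top is visible at (507,214), nozzle at (462,205). Now I measure the top of the cap.

```bash
cat > cap.py <<'E'
from h import *
import sys
f=np.load(sys.argv[1]+".npz");p,X=f["p"],f["X"]
hsv=cv2.cvtColor(p,cv2.COLOR_RGB2HSV).astype(int)
o=(hsv[...,0]>4)&(hsv[...,0]<18)&(hsv[...,1]>170)&(hsv[...,2]>100)&(X[...,2]>.15)&(abs(X[...,0]-.64)<.08)&(abs(X[...,1])<.06)
Q=X[o];al=np.radians(-13.1);ux=np.array([np.cos(al),np.sin(al),0]);uy=np.array([-ux[1],ux[0],0])
a=-np.sin(.44)*ux+np.cos(.44)*np.array([0,0,1]);e=np.cross(uy,a)
h=Q@a;print("along-axis pct",np.percentile(h,[5,25,50,75,95,99]).round(4))
T=Q[h>np.median(h)-.0025];b=np.c_[T@e,T@uy]
c0=(T-T.mean(0));n=np.linalg.svd(c0,full_matrices=False)[2][2];print("plane normal",(n*np.sign(n[2])).round(3),"a",a.round(3),len(T))
(cx,cy),r=cv2.minEnclosingCircle((b*1000).astype(np.float32));(mx,my)=(np.percentile(b,1,0)+np.percentile(b,99,0))/2
print("circle",cx,cy,r,"mid",mx,my,np.ptp(b,axis=0))
H=np.median(T@a);C=mx*e+my*uy+H*a;print("cap top",C.round(4))
pc=np.array([.6067,.0007,0]);print("station-y of cap",(C-pc)@uy)
P,R,s=pose();print(P,s["time_s"],"approach pt 40mm out",(C+.04*a).round(4),"delta now",delta(P,R,C+.04*a))
Rt=R@Ro.from_rotvec([-.44,0,0]).as_matrix();print("tool z after tilt",Rt[:,2].round(3),"want",-a.round(3),"delta after tilt",delta(P,Rt,C+.04*a))
if len(sys.argv)>2: print("delta to contact",delta(P,R,C), "tool z",R[:,2].round(3))
E
python3 cap.py w3
```

```text
along-axis pct [-0.0651 -0.0494 -0.0483 -0.0476 -0.0468 -0.0462]
plane normal [-0.411  0.108  0.905] a [-0.415  0.097  0.905] 2290
circle 659.1427612304688 137.8580780029297 21.54637336730957 mid 0.6591529972832746 0.13818285831702784 [0.04167328 0.04164843]
cap top [ 0.6321 -0.0052  0.2373]
station-y of cap -8.273082007427081e-06
[0.48955876 0.02825012 0.3123377 ] 18.625 approach pt 40mm out [ 0.6155 -0.0014  0.2735] delta now [-0.02  5.18  1.55]
tool z after tilt [ 0.414 -0.096 -0.905] want [ 0.415 -0.097 -0.905] delta after tilt [-0.02  4.02  3.61]
```

Plane normal agrees with the can's axis, and the cap's centre lies on the station's centre line. I tilt and move to 40 mm off the cap.

Call:
move_arm(
  xyz=[
    [0, 0, 0],
    [0, 0, 0],
    [0, 0, 0],
    [0, 0, 0],
    [0, 0, 0],
    [0, 0.4, 0.2],
    [0, 0.6, 0.5],
    [0, 0.6, 0.5],
    [0, 0.6, 0.6],
    [0, 0.6, 0.6],
    [0, 0.6, 0.6],
    [0, 0.4, 0.4],
    [0, 0.22, 0.21],
    [0, 0, 0],
    [0, 0, 0],
  ],
  angular=[
    [-0.4, 0, 0],
    [-0.75, 0, 0],
    [-0.8, 0, 0],
    [-0.8, 0, 0],
    [-0.4, 0, 0],
    [0, 0, 0],
    [0, 0, 0],
    [0, 0, 0],
    [0, 0, 0],
    [0, 0, 0],
    [0, 0, 0],
    [0, 0, 0],
    [0, 0, 0],
    [0, 0, 0],
    [0, 0, 0],
  ],
)

```text
time_s: 20.5
position: [0.6158, -0.0009, 0.2744]
tool_rot: [0.171, 0.764, 0.607, 0.136]
ft_force: [-0.2, -0.1, -1.1]
grip_width: 0.006
grip_force: 0.0
```

```bash
python3 w.py w4|head -4; python3 cap.py w4 1; python3 cap.py w3 1|tail -1; python3 -c "
from h import *;print(pose()[2]['ft_force'])"
```

```text
[ 0.61579246 -0.00085996  0.27444626] [[ 0.226  0.881  0.415]
 [ 0.974 -0.204 -0.096]
 [ 0.     0.426 -0.905]] [-0.04  0.25  1.74 -0.12  0.72  0.26] [-0.2 -0.1 -1.1] 20.5
blue [133 136  19  25 363] [142. 148.] med [0.5296 0.0649 0.0587] lo [0.5214 0.0532 0.0537] hi [0.5369 0.0767 0.0627]
along-axis pct [-0.0682 -0.0502 -0.0482 -0.0476 -0.047  -0.0465]
plane normal [-0.417  0.113  0.902] a [-0.415  0.097  0.905] 2251
circle 659.605712890625 138.0911102294922 21.32301139831543 mid 0.6595337289451149 0.14040507168856461 [0.04169507 0.03946587]
cap top [ 0.6329 -0.0031  0.2375]
station-y of cap 0.0022139402895293746
[ 0.61577473 -0.00081699  0.27454156] 20.55 approach pt 40mm out [0.6163 0.0007 0.2737] delta now [ 0.07 -0.01  0.03]
tool z after tilt [ 0.751 -0.174 -0.637] want [ 0.415 -0.097 -0.905] delta after tilt [ 0.07 -0.02  0.03]
delta to contact [ 0.06 -0.01  1.63] tool z [ 0.415 -0.096 -0.905]
delta to contact [-0.02 -0.02  1.64] tool z [ 0.415 -0.096 -0.905]
[ 0.06217177 -0.50949624  0.05314099]
```

View pics/w4.png

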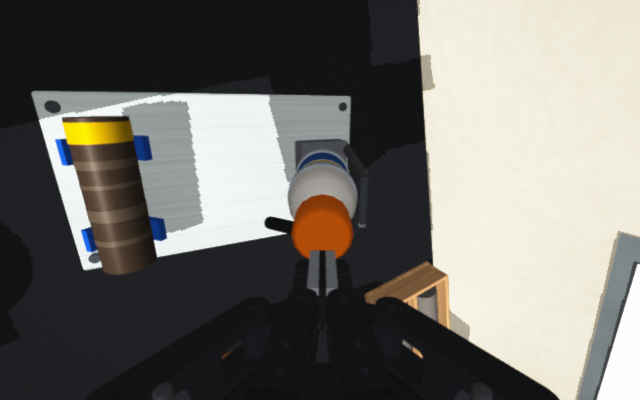

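The shut fingers (322,260) point onto the cap (322,228) along its axis. Contact is expected at 1.64 units, so I approach and feel.

Call:
move_arm(
  xyz=[
    [0, 0, 0.4],
    [0, 0, 0.4],
    [0, 0, 0.4],
    [0, 0, 0.2],
    [0, 0, 0],
    [0, 0, 0],
  ],
  angular=[
    [0, 0, 0],
    [0, 0, 0],
    [0, 0, 0],
    [0, 0, 0],
    [0, 0, 0],
    [0, 0, 0],
  ],
)

```text
time_s: 21.3
position: [0.6306, -0.0043, 0.2427]
tool_rot: [0.171, 0.764, 0.607, 0.136]
ft_force: [-0.1, 0.1, -0.2]
grip_width: -0.003
grip_force: 0.0
```

Call:
move_arm(
  xyz=[
    [0, 0, 0.08],
    [0, 0, 0.08],
    [0, 0, 0.08],
    [0, 0, 0.08],
    [0, 0, 0],
    [0, 0, 0],
  ],
  angular=[
    [0, 0, 0],
    [0, 0, 0],
    [0, 0, 0],
    [0, 0, 0],
    [0, 0, 0],
    [0, 0, 0],
  ],
)

```text
time_s: 22.05
position: [0.6339, -0.0051, 0.2355]
tool_rot: [0.171, 0.764, 0.607, 0.136]
ft_force: [-2.2, -0.0, 3.6]
grip_width: 0.002
grip_force: 2.4
```

Contact at about 4 N, as expected. Press on.

Call:
move_arm(
  xyz=[
    [0, 0, 0.08],
    [0, 0, 0.08],
    [0, 0, 0.08],
    [0, 0, 0.08],
    [0, 0, 0.08],
    [0, 0, 0.04],
    [0, 0, 0],
  ],
  angular=[
    [0, 0, 0],
    [0, 0, 0],
    [0, 0, 0],
    [0, 0, 0],
    [0, 0, 0],
    [0, 0, 0],
    [0, 0, 0],
  ],
)

```text
time_s: 22.92
position: [0.6385, -0.0061, 0.2255]
tool_rot: [0.171, 0.764, 0.607, 0.136]
ft_force: [-6.8, 0.6, 7.9]
grip_width: -0.002
grip_force: 4.9
```

Call:
move_arm(
  xyz=[
    [0, 0, 0.03],
    [0, 0, 0.03],
    [0, 0, 0.02],
    [0, 0, 0],
    [0, 0, 0],
  ],
  angular=[
    [0, 0, 0],
    [0, 0, 0],
    [0, 0, 0],
    [0, 0, 0],
    [0, 0, 0],
  ],
)

```text
time_s: 23.55
position: [0.6393, -0.0063, 0.2239]
tool_rot: [0.171, 0.764, 0.607, 0.136]
ft_force: [-6.4, 0.7, 8.5]
grip_width: -0.0
grip_force: 5.3
```

Call:
move_arm(
  xyz=[
    [0, 0, 0.03],
    [0, 0, 0.02],
    [0, 0, 0],
    [0, 0, 0],
  ],
  angular=[
    [0, 0, 0],
    [0, 0, 0],
    [0, 0, 0],
    [0, 0, 0],
  ],
)

```text
time_s: 24.05
position: [0.6397, -0.0064, 0.2235]
tool_rot: [0.171, 0.764, 0.607, 0.136]
ft_force: [-13.9, 2.5, 17.0]
grip_width: -0.004
grip_force: 10.4
```

At the stop (22 N). I ease a little, hold for a second, then retract along the axis.

Call:
move_arm(
  xyz=[
    [0, 0, -0.03],
    [0, 0, 0],
    [0, 0, 0],
    [0, 0, 0],
    [0, 0, 0],
    [0, 0, 0],
    [0, 0, 0],
    [0, 0, 0],
    [0, 0, 0],
  ],
  angular=[
    [0, 0, 0],
    [0, 0, 0],
    [0, 0, 0],
    [0, 0, 0],
    [0, 0, 0],
    [0, 0, 0],
    [0, 0, 0],
    [0, 0, 0],
    [0, 0, 0],
  ],
)

```text
time_s: 25.18
position: [0.6395, -0.0064, 0.2235]
tool_rot: [0.171, 0.764, 0.607, 0.136]
ft_force: [-7.0, 0.3, 9.6]
grip_width: 0.001
grip_force: 5.9
```

Call:
move_arm(
  xyz=[
    [0, 0, -0.1],
    [0, 0, -0.1],
    [0, 0, -0.2],
    [0, 0, -0.2],
    [0, 0, -0.2],
    [0, 0, -0.3],
    [0, 0, -0.6],
    [0, 0, -0.8],
    [0, 0, -0.8],
    [0, 0, -0.5],
    [0, 0, 0],
    [0, 0, 0],
    [0, 0, 0],
  ],
  angular=[
    [0, 0, 0],
    [0, 0, 0],
    [0, 0, 0],
    [0, 0, 0],
    [0, 0, 0],
    [0, 0, 0],
    [0, 0, 0],
    [0, 0, 0],
    [0, 0, 0],
    [0, 0, 0],
    [0, 0, 0],
    [0, 0, 0],
    [0, 0, 0],
  ],
)

```text
time_s: 26.8
position: [0.6, 0.0027, 0.3082]
tool_rot: [0.17, 0.764, 0.607, 0.135]
ft_force: [0.2, -0.4, 0.1]
grip_width: 0.001
grip_force: 0.0
```

```bash
python3 w.py w5; python3 cap.py w5 1; python3 - <<'E'
from h import *
X=np.load("w5.npz")["X"]
a=np.radians(-13.1);U=np.array([[np.cos(a),np.sin(a)],[-np.sin(a),np.cos(a)]])
l=(X[...,:2]-[.4898,.028])@U.T
m=(X[...,2]>.07)&(X[...,2]<.12)&(abs(l[...,0])<.06)&(abs(l[...,1])<.12)
k,lab,st,c=cv2.connectedComponentsWithStats(m.astype(np.uint8));i=1+st[1:,4].argmax();Q=X[lab==i];q=l[lab==i]
print(st[i],"z",np.percentile(Q[:,2],98),cv2.minAreaRect((q*1000).astype(np.float32)))
E
```

```text
[0.59999227 0.00267887 0.30824979] [[ 0.226  0.882  0.414]
 [ 0.974 -0.204 -0.096]
 [-0.     0.425 -0.905]] [-0.04  0.19  1.73 -0.11  0.79  0.25] [ 0.2 -0.4  0.1] 26.8
blue [155 133  15  21 272] [162. 143.] med [0.5295 0.065  0.0588] lo [0.5223 0.0536 0.0545] hi [0.5371 0.0762 0.0667]
blue [ 87 135  16  23 245] [ 95. 146.] med [0.4686 0.0791 0.0596] lo [0.4622 0.0683 0.0564] hi [0.4738 0.0905 0.0629]
blue [302 149  41  13 158] [322. 153.] med [0.7007 0.0092 0.1045] lo [ 0.677  -0.0046  0.08  ] hi [0.7209 0.0129 0.1283]
blue [167 206  15  21 229] [174. 216.] med [ 0.5088 -0.0204  0.0587] lo [ 0.5016 -0.0337  0.0516] hi [ 0.5164 -0.008   0.0679]
blue [108 214  14  22 198] [114. 225.] med [ 0.4482 -0.0076  0.0593] lo [ 0.4416 -0.0193  0.0558] hi [0.4539 0.0031 0.0628]
orange [ 297  183   51   56 2258] [322. 211.] med [ 0.6339 -0.0009  0.2366] lo [ 0.6158 -0.0226  0.2147] hi [0.6526 0.0145 0.2452]
yellow [ 95 120  51  20 934] [120. 129.] med [0.502  0.0898 0.0885] lo [0.4812 0.0792 0.0761] hi [0.5214 0.101  0.092 ]
along-axis pct [-0.0654 -0.0493 -0.0481 -0.0476 -0.0469 -0.0464]
plane normal [-0.413  0.107  0.905] a [-0.415  0.097  0.905] 1874
circle 659.6781616210938 138.09286499023438 21.214752197265625 mid 0.6596783593317663 0.13828005974016025 [0.04170357 0.04117817]
cap top [ 0.6325 -0.0052  0.2376]
station-y of cap 8.89283411249741e-05
[0.6000104  0.00266517 0.30828394] 26.85 approach pt 40mm out [ 0.6159 -0.0014  0.2738] delta now [-0.01  0.01  1.53]
tool z after tilt [ 0.75  -0.174 -0.638] want [ 0.415 -0.097 -0.905] delta after tilt [-0.01 -0.64  1.39]
delta to contact [-0.01  0.01  3.13] tool z [ 0.414 -0.096 -0.905]
[  94  115   79  141 7228] z 0.09128523462908832 ((-0.7162857055664062, 0.8180618286132812), (151.04733276367188, 49.99738693237305), 89.8319091796875)
```

The cap is back up (same height as before), and the core is still centred and released. Handing in.

```bash
python3 -c "
from rig import robot;print(robot.close_job())"
```

```text
the job is handed in; nothing more can be done
None
```

The core lies centred and released in the blue cradle. The cap was pressed to its stop at about 22 N, held for about a second, and measured back at its starting height. The job is handed in, but the hand-in call returned no verdict.

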